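# Lay the slide boxes flat and shut the open one

## Robot

A 7-joint arm with a two-finger parallel gripper is mounted at the origin on the work surface. World frame = base frame: x ahead of the robot, y to its left, z up, the work surface at z = 0. Lengths are in mm, angles in degrees, forces in N, time in s.
With the tool pointing down it reaches from about 425 to 950 mm from the base axis. Payload 4.7 kg.
Tool frame: the origin (TCP) lies on the centre line of the jaws, within the pads' length; the fingertips stand 14 mm ahead of it and the grasp point (between the pads) lies 5 mm behind it; z points along the fingers, y is the line along which they close (so a half turn about z gives the same grasp; the last joint's range is limited). The gripper opens to 87 mm and grips with 3 to 60 N. Pads are 19 mm wide; open, the fingers measure 117 mm over their backs; the gripper's body (75 mm by 190 mm) begins 51 mm behind the grasp point.
Start: joints at [-75.281, 26.849, -2.785, 87.806, 1.381, 65.374, -4.715], TCP at [190.258, 647.649, 236.573] pointing down, gripper open.
Joint ranges: [-148.3, 148.3], [-19.14, 114.17], [-79.39, 73.82], [5.75, 140.21], [-59.74, 239.74], [12.07, 113.84], [-152.46, 152.46]. Speed limits (degrees/s): [147.25, 147.25, 180, 180, 180, 180, 180].

## Interface

Orientations are given as [roll, pitch, yaw] about the fixed x, y, z axes, in that order (R = Rz(yaw) Ry(pitch) Rx(roll)).
In Python, from cell import * gives the robot as it stands.
- The arm moves only by the tool arm_command, never from a script. Its argument "plan" is a list of rows, each a list of 2 entries, a list of its own where there are three numbers: the shift along the tool's x, y, z as a fraction of full scale, then the turn, a rotation vector about the tool's x, y, z as a fraction of full scale. A call has 1 to 12 rows; each row is the pose to reach, as a shift and turn from the pose commanded when the call began, along the tool's axes at that moment; what a row does not reach only later rows make up. Full scale, the value 1, is 0.4 m for a shift and 90 degrees for a turn. A row lasts 1/12 s, in which the tool goes at most 41.7 mm and 7.16 degrees, less where a joint would pass 70% of its speed; a pose out of reach is approached as far as the arm can. A call with a number of a shift or a turn outside -1 to 1 is refused whole. A call with a gripper value outside its range is refused whole. "grip" is the opening, from 0 (shut) to 1 (fully open), set as the call begins (left out, the last holds). The fingers move at their own pace and stop on an object; "newtons" is the grip in N (left out, the last holds). Time passes only in rows, so rows that repeat a pose let the fingers close. It gives the time, the measured TCP pose, the force, the opening and the grip force at its end, in the units of the state.
- sense(): the state, without advancing time (a new reading comes with each control period).
- grab_frame(name): name is "scene" or "top" or "wrist"; returns a dict with "image" (400x640x3 uint8, red, green, blue), "range_z" (400x640 float32, mm along the optical axis (not along the pixel's ray), 0 where there is no reading), "vertical_fov" (degrees; the focal length in pixels is half the picture's height over the tangent of half this angle, whatever the lens; pixels are square), "cx", "cy" (the principal point, pixels), "k1" (the pictures are not rectified: a ray, as slopes to the right and down, at radius r is drawn at 1 + k1 r^2 times it, then the intrinsics apply), "R" (3x3) and "t" (3): a world point X has camera coordinates R X + t; the wrist camera has in their place "mount" (4x4, takes a point from camera to tool coordinates, whose origin is the TCP and whose axes are the flange's). Camera axes: x right, y down, z forward; pixel columns grow to the right and rows downward; lengths in mm; the calibration is good to about 2 mm. A picture is of the moment at which its call begins: read the wrist's pose just before it.
- hand_in(): hands the job in; it is judged then, once.
The state is a dict: "clock": time; "joints": joint angles; "joint_vel": joint speeds; "effort": joint torques, N m; "eef_pos": TCP position; "tool_rot": TCP orientation; "ft_force": force on the tool from outside, world axes, zero at the start; "wrist_torque": the same for the moment, N m; "grip_width": opening from 0.0 (shut) to 1.0 (fully open); "finger_force": force on a finger pad.
Only numpy, scipy, OpenCV 4.12 (cv2) and the standard library are available. Lean on these libraries where they do the work, as an engineer would, in place of code of your own. Each camera call takes 0.05 s, during which the arm holds its last target. There are 200 camera calls.

## Task

Get the three empty slide boxes ready to be stacked away, only by pushing with the fingers and without gripping or lifting anything: tip over each of the two boxes that stand on end (orange and blue), so that it lies flat where it is with its white lid side up, and push the open white lid of the green box over so that it falls fully shut, in any order. Do not shove the boxes away across the bench, and leave the bottles, jar, dish, rack and other small things standing undisturbed.

Things in the scene. Friction and masses are not known exactly. Their poses are not given: they have to be found in the camera images.
- orange_box: loose closed slide box, 0.1 to 0.2 kg, standing on end: 36 mm thick (its x), 85 wide (y), 100 tall (z). Origin: centre of the end it stands on. Its +x half is the orange base, its -x half the white lid with a tan label card; it may face any way. Pushed some 40 mm near the top of the white face, towards +x, it overbalances and falls on its orange side, x then pointing down
- orange_box_center (a point): centre of the orange and white slide box, 50 mm along its z from the body's origin
- blue_box: loose closed slide box, 0.1 to 0.2 kg, standing on end: 36 mm thick (its x), 85 wide (y), 100 tall (z). Origin: centre of the end it stands on. Its +x half is the blue base, its -x half the white lid with a tan label card; it may face any way. Pushed some 40 mm near the top of the white face, towards +x, it overbalances and falls on its blue side, x then pointing down
- blue_box_center (a point): centre of the blue and white slide box, 50 mm along its z from the body's origin
- green_box: green slide-box base lying on a black rubber mat (130 x 120 x 2 mm), fixed to the bench, 100 mm along its x, 85 mm along its y, 24 mm high. Origin: centre of its underside. Its white lid is hinged along the +x edge and stands open there
- lid_hinge (a point): middle of the lid's hinge line, on the green box's +x edge, 24 mm above the bench; the hinge runs along the box's y
- lid (a joint): angle of the green box's white lid (rad): 0 shut, 1.57 upright, at most 1.95; starts open, a little past upright, held by light friction. Lid: 100 mm from hinge to free edge, 85 wide, 12 thick, 60 g; while open its outer face looks to the box's +x. Pushed on that face towards the box's -x, it drops shut by itself within 2 s once below 0.9 rad
- lid_edge (a point): middle of the lid's free edge, on its outer face; 36 mm above the bench when shut
- oil_bottle: amber immersion-oil dropper bottle, 32 mm across, 65 mm high, loose, to be left alone; origin: centre of its underside, z up
- coverslip_box: small yellow cover-glass box, 26 x 26 x 22 mm, loose, to be left alone; origin: centre of its underside, z up
- objective: steel microscope objective standing upright, 32 mm across, 45 mm high, loose, to be left alone; origin: centre of its underside, z up
- petri_dish: clear dish, 60 mm across, 16 mm high, loose, to be left alone; origin: centre of its underside, z up
- stain_jar: glass jar with red lid, 50 mm across, 60 mm high, loose, to be left alone; origin: centre of its underside, z up
- wash_bottle: white wash bottle with red cap, 60 mm across, 160 mm high, loose, to be left alone; origin: centre of its underside, z up
- tube_rack: blue tube rack, 60 x 140 mm, 64 mm high over its tube caps, loose, to be left alone; origin: centre of its underside, z up

How it is judged (in metres and radians):
At the end, for the whole second after the job is handed in: Orange and blue boxes at rest flat on the bench, white side up (within 8 degrees), centres within 160 mm of their start (tipping alone moves them 75 mm); green box's lid shut (within 0.05 rad); every other thing upright within 30 mm of its start (angle between each of orange_box, blue_box's own x axis and vertical above 3 rad and height (world z) of each of orange_box, blue_box below 0.025 m and distance of each of orange_box_center, blue_box_center from where it was at the start of the episode below 0.16 m and linear speed of each of orange_box, blue_box below 0.02 m/s and value of joint lid below 0.05 rad and distance of each of oil_bottle, coverslip_box, objective, petri_dish, stain_jar, wash_bottle, tube_rack from where it was at the start of the episode below 0.03 m and angle between each of oil_bottle, coverslip_box, objective, petri_dish, stain_jar, wash_bottle, tube_rack's own z axis and vertical below 0.3 rad); the robot touches nothing.
It fails at once if the orange box is lifted off the bench (its centre above 64 mm; tipping over an edge takes it to 53 mm) (height (world z) of orange_box_center above 0.064 m).
It fails at once if the blue box is lifted off the bench (its centre above 64 mm; tipping over an edge takes it to 53 mm) (height (world z) of blue_box_center above 0.064 m).
It fails at once if a bottle, jar, dish, rack or other bystander is moved by more than 30 mm or tipped (distance of any of oil_bottle, coverslip_box, objective, petri_dish, stain_jar, wash_bottle, tube_rack from where it was at the start of the episode above 0.03 m or angle between any of oil_bottle, coverslip_box, objective, petri_dish, stain_jar, wash_bottle, tube_rack's own z axis and vertical above 0.3 rad).
It also fails if it takes over 51 s, if anything falls off the work surface, if the arm or the gripper's body presses on something with over 40 N, if the wrist force passes 120 N, or if a joint passes its speed limit or range.

## Working session

There is one attempt and no reset: what is moved stays moved. The work goes in short steps, Python scripts to look and compute and a tool call to move; the robot and the scene stay as the last step left them, time stands still between calls to the robot, and variables do not carry over. Pictures are saved under pics/ and viewed, at most 10 in all, crops included, and the job is handed in when it is done.

Besides the shell and the picture viewer there is one more tool, called after "Request:" by a JSON object that holds its "name" and its "arguments", one argument or row to a line. arm_command: Moves the arm, as the interface text tells. Shift numbers are shares of 0.4 m and turn numbers shares of 90 degrees, none past 1 either way. Its arguments: {"type":"object","properties":{"plan":{"type":"array"},"grip":{"type":"number"},"newtons":{"type":"number"}},"required":["plan"]}

```bash
mkdir -p pics; cat > h.py <<'E'
from cell import *
import numpy as np, cv2
def save(f,n): cv2.imwrite(n,cv2.cvtColor(f["image"],cv2.COLOR_RGB2BGR))
def cloud(f):
    H,W=f["range_z"].shape; fl=H/2/np.tan(np.radians(f["vertical_fov"])/2)
    u,v=np.meshgrid(np.arange(W),np.arange(H))
    K=np.array([[fl,0,f["cx"]],[0,fl,f["cy"]],[0,0,1.]])
    p=np.stack([u,v],-1).reshape(-1,1,2).astype(float)
    s=cv2.undistortPoints(p,K,np.array([f["k1"],0,0,0.])).reshape(H,W,2)
    z=f["range_z"][...,None]
    P=np.concatenate([s*z,z],-1)
    return (P-np.array(f["t"]).reshape(3))@np.array(f["R"])
E
python3 - <<'E'
from h import *
import pickle
s=sense();print(s)
for n in("top","scene"):
    f=grab_frame(n);save(f,f"pics/{n}0.png");pickle.dump(f,open(n+".pkl","wb"));print(n,f["vertical_fov"],f["k1"],(f["range_z"]>0).mean(), -np.array(f["R"]).T@np.array(f["t"]).reshape(3))
E
```

```text
{'clock': 0.0, 'joints': array([-75.28052629,  26.89710709,  -2.78266585,  87.87466874,
         1.38353388,  65.37340119,  -4.71485998]), 'joint_vel': array([-0.00502548,  0.01565728,  0.00223897, -0.00564353, -0.02212729,
       -0.0036825 , -0.04015377]), 'effort': array([ 2.91204478e-04, -5.07978344e+01, -8.06666468e-02, -2.36151856e+01,
       -6.14415226e-02,  3.80806450e-02,  1.67584681e-04]), 'eef_pos': array([190.15820095, 647.06479758, 235.49467881]), 'tool_rot': array([-1.79888676e+02,  7.26459626e-03,  1.63626776e+02]), 'ft_force': array([-0.16818943, -1.1122122 , -0.17212869]), 'wrist_torque': array([-0.00416932,  0.00275636, -0.00945406]), 'finger_force': 0.0, 'grip_width': 0.9980613535714383}
top 53.800014211223846 -0.04578532943881633 0.99597265625 [ 431.65180086   -3.35730132 1444.90811221]
scene 50.16377424387338 -0.09873731443619618 0.996203125 [1130.65456299  917.88064105 1098.12499947]
```

View pics/top0.png

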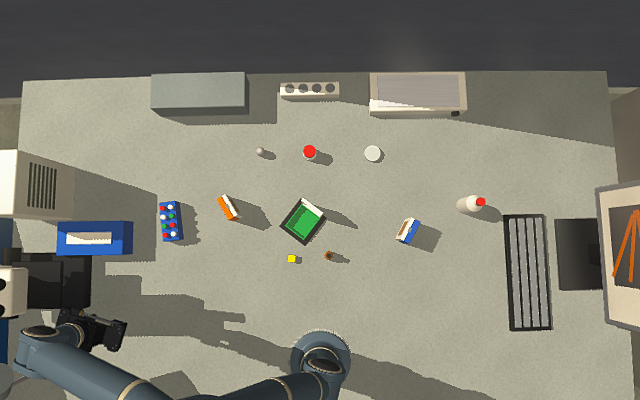

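View pics/scene0.png

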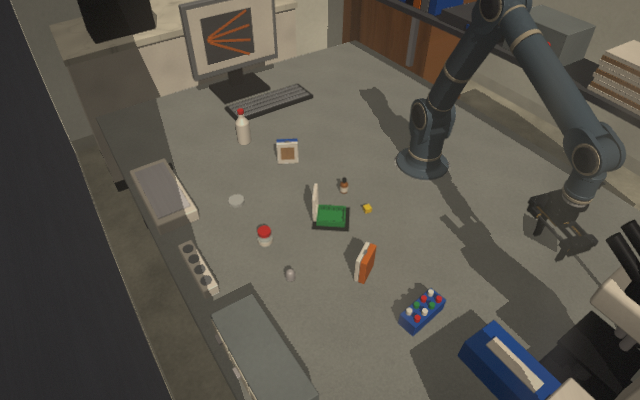

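The top view shows the orange box at (228,208), green box at (303,221), blue at (407,230), rack (170,221), objective (261,152), jar (309,152), dish (373,153), wash bottle (472,203), yellow box (292,258) and oil bottle (329,255). Next I measure them by depth and colour.

```bash
cat > m.py <<'E'
from h import *
import pickle
for n in("top","scene"):
    f=pickle.load(open(n+".pkl","rb"));P=cloud(f);hsv=cv2.cvtColor(f["image"],cv2.COLOR_RGB2HSV)
    h,s,v=[hsv[...,i].astype(int) for i in range(3)]
    ws=(P[...,0]>300)&(P[...,0]<720)&(P[...,1]>-520)&(P[...,1]<500)
    print(n,"bench z",np.median(P[...,2][ws]))
    hi=ws&(P[...,2]>8)
    k,lab,st,c=cv2.connectedComponentsWithStats(hi.astype(np.uint8))
    for i in range(1,k):
        if st[i,4]<15: continue
        q=P[lab==i];print(st[i,:5],"min",q.min(0).round(),"max",q.max(0).round())
        top=(lab==i)&(P[...,2]>q[:,2].max()-10)
        r=cv2.minAreaRect(P[top][:,:2].astype(np.float32)); print("   top rect",np.round(r[0]),np.round(r[1]),round(r[2],1), "hsv",np.median(hsv[top],0))
        col=top&(s>110); wh=top&(s<70)
        if col.sum()>3 and wh.sum()>3: print("   col",P[col].mean(0).round(1),col.sum(),"white",P[wh].mean(0).round(1),wh.sum())
    g=ws&(h>45)&(h<80)&(s>100)
    r=cv2.minAreaRect(P[g][:,:2].astype(np.float32));print("green",r,P[g].mean(0))
E
python3 m.py
```

```text
top bench z 0.4759470841045148
[216 194  26  27 382] min [432.  -3.  10.] max [ 594.  346. 1445.]
   top rect [432.  -3.] [0. 0.] 0.0 hsv [22.  74.  99.5]
[285 198  38  42 319] min [434. -18.   8.] max [571. 114. 130.]
   top rect [544.  17.] [85. 12.] 52.1 hsv [ 26.   21.  254.5]
[456 198  14  13 115] min [ 432. -520.    9.] max [ 564.   -3. 1445.]
   top rect [432.  -3.] [0. 0.] 0.0 hsv [ 21.  48. 186.]
[175 214   9  26 139] min [432.  -3.   8.] max [ 531.  500. 1445.]
   top rect [432.  -3.] [0. 0.] 0.0 hsv [112.  93.  74.]
[395 217  26  27 399] min [ 412. -356.    9.] max [ 501.   -3. 1445.]
   top rect [432.  -3.] [0. 0.] 0.0 hsv [ 16. 152. 166.]
[324 251   9   9  69] min [361. -52.  28.] max [390. -23.  71.]
   top rect [375. -37.] [14. 11.] 89.5 hsv [78.5 32.5 59.5]
[288 254   8   9  56] min [352.  -3.  11.] max [ 432.  106. 1445.]
   top rect [432.  -3.] [0. 0.] 0.0 hsv [ 28. 255. 255.]
green ((484.196533203125, 37.92129135131836), (130.06005859375, 100.77628326416016), 51.443294525146484) [496.81890951  53.35334827   9.95483023]
scene bench z -0.2467351551865986
[239 121  12
[... 319 characters left out ...]
39 178   9  16 104] min [365. -47.   8.] max [397. -16.  66.]
   top rect [379. -34.] [18. 11.] 53.9 hsv [23. 36. 52.]
[312 184  33  43 432] min [436. -19.   8.] max [575. 119. 127.]
   top rect [543.  17.] [87. 12.] 52.5 hsv [ 19.  52. 195.]
[362 204  10   8  52] min [354.  78.   9.] max [383. 112.  28.]
   top rect [369.  98.] [27. 26.] 84.1 hsv [ 23. 190. 191.]
[354 241  22  42 589] min [504. 276.   8.] max [594. 349. 106.]
   top rect [549. 311.] [86. 37.] 30.0 hsv [ 12. 145. 179.]
   col [546.3 319.8 100.4] 142 white [555.6 303.2 100.3] 116
green ((490.4165344238281, 49.671478271484375), (114.89727020263672, 98.82498931884766), 50.15871810913086) [494.63212387  53.32122648   8.61383681]
```

```bash
sed -i 's/    ws=(P/    ws=(f["range_z"]>0)\&(P/; s/<500)/<620)/' m.py; sed -i 's/-520/-620/' m.py; python3 m.py; python3 - <<'E'
from h import *
import pickle
for n in("top","scene"):
    f=pickle.load(open(n+".pkl","rb"));P=cloud(f)
    m=(f["range_z"]>0)&(abs(P[...,0]-500)<140)&(abs(P[...,1]-40)<140)&(P[...,2]>40)
    q=P[m]
    for a in(40,60,80,100):
        b=q[(q[:,2]>a)&(q[:,2]<a+20)]
        d=b[:,:2]@np.array([.79,-.61]);print(n,a,b.mean(0).round(),d.min().round(1),d.max().round(1))
E
```

```text
top bench z 0.4191308872651595
[216 194  26  27 380] min [504. 273.  10.] max [594. 346. 108.]
   top rect [548. 310.] [85. 36.] 32.0 hsv [ 16. 202. 247.]
   col [544.9 315.7 101.2] 111 white [554.8 301.1 101.1] 67
[456 195  30  20 410] min [ 514. -572.    9.] max [ 583. -512.  166.]
   top rect [ 545. -543.] [28. 24.] 87.7 hsv [  2. 222. 245.]
[285 198  38  42 319] min [434. -18.   8.] max [571. 114. 130.]
   top rect [544.  17.] [85. 12.] 52.1 hsv [ 26.   21.  254.5]
[159 201  25  41 821] min [434. 489.   8.] max [578. 564.  70.]
   top rect [506. 528.] [111.  48.] 8.4 hsv [ 30. 171. 253.]
   col [500.5 530.9  64.2] 80 white [507.8 527.   64.7] 50
[395 217  26  27 398] min [ 412. -356.    9.] max [ 501. -282.  107.]
   top rect [ 457. -317.] [38. 85.] 61.6 hsv [109. 170. 196.]
   col [ 452.5 -323.6  101. ] 131 white [ 460.3 -309.1  101. ] 104
[324 251   9   9  69] min [361. -52.  28.] max [390. -23.  71.]
   top rect [375. -37.] [14. 11.] 89.5 hsv [78.5 32.5 59.5]
[288 254   8   9  55] min [352.  80.  11.] max [381. 106.  31.]
   top rect [365.  93.] [25. 25.] 87.3 hsv [ 28. 255. 2
[... 1005 characters left out ...]
9.]
   col [546.3 319.8 100.4] 142 white [555.6 303.2 100.3] 116
[ 398  288   48   48 1165] min [434. 493.   8.] max [582. 570.  70.]
   top rect [507. 530.] [113.  48.] 7.5 hsv [ 21. 132. 164.]
   col [506.1 535.   63.9] 135 white [517.  527.6  63.8] 83
green ((517.6953735351562, 271.4987487792969), (550.8517456054688, 140.12002563476562), 83.03684997558594) [495.96541668 105.82243092  14.41864231]
top 40 [384. -35.  45.] 307.2 414.4
top 60 [392. -32.  65.] 312.6 412.0
top 80 [515. -15.  89.] 415.9 415.9
top 100 [539.  14. 117.] 412.5 425.2
scene 40 [458.  -4.  49.] 305.7 422.3
scene 60 [497.  10.  68.] 314.1 422.4
scene 80 [560.  40.  90.] 414.3 422.3
scene 100 [561.  40. 113.] 412.9 424.9
```

Request:
{"name": "arm_command", "arguments": {
  "plan": [
    [[-0.9, -0.48, 0], [0, 0, 0.474]],
    [[-0.9, -0.48, 0], [0, 0, 0.474]],
    [[-0.9, -0.48, 0], [0, 0, 0.474]],
    [[-0.9, -0.48, 0], [0, 0, 0.474]],
    [[-0.9, -0.48, 0], [0, 0, 0.474]],
    [[-0.9, -0.48, 0], [0, 0, 0.474]],
    [[-0.9, -0.48, 0], [0, 0, 0.474]],
    [[-0.9, -0.48, 0], [0, 0, 0.474]],
    [[-0.9, -0.48, 0], [0, 0, 0.474]],
    [[-0.9, -0.48, 0], [0, 0, 0.474]],
    [[-0.9, -0.48, 0], [0, 0, 0.474]],
    [[-0.9, -0.48, 0], [0, 0, 0.474]]
  ],
  "grip": 0
}}

```text
clock: 1.1
eef_pos: [483.1, 359.5, 236.3]
tool_rot: [-180.0, 0.0, 120.7]
ft_force: [-0.4, 0.7, 0.2]
grip_width: 0.169
finger_force: 0.0
```

Request:
{"name": "arm_command", "arguments": {
  "plan": [
    [[-0.33, 0.08, 0], [0, 0, 0]],
    [[-0.33, 0.08, 0], [0, 0, 0]],
    [[-0.33, 0.08, 0], [0, 0, 0]],
    [[-0.33, 0.08, 0], [0, 0, 0]],
    [[-0.33, 0.08, 0.1], [0, 0, 0]],
    [[-0.33, 0.08, 0.2], [0, 0, 0]],
    [[-0.33, 0.08, 0.28], [0, 0, 0]],
    [[-0.33, 0.08, 0.34], [0, 0, 0]],
    [[-0.33, 0.08, 0.355], [0, 0, 0]],
    [[-0.33, 0.08, 0.355], [0, 0, 0]],
    [[-0.33, 0.08, 0.355], [0, 0, 0]]
  ]
}}

```text
clock: 2.02
eef_pos: [577.1, 266.7, 95.4]
tool_rot: [179.9, -0.0, 121.0]
ft_force: [0.7, -0.4, 0.3]
grip_width: 0.001
finger_force: 0.0
```

Request:
{"name": "arm_command", "arguments": {
  "plan": [
    [[0.03, 0, 0], [0, 0, 0]],
    [[0.05, 0, 0], [0, 0, 0]],
    [[0.06, 0, 0], [0, 0, 0]],
    [[0.07, 0, 0], [0, 0, 0]],
    [[0.08, 0, 0], [0, 0, 0]],
    [[0.09, 0, 0], [0, 0, 0]],
    [[0.1, 0, 0], [0, 0, 0]],
    [[0.11, 0, 0], [0, 0, 0]],
    [[0.12, 0, 0], [0, 0, 0]],
    [[0.13, 0, 0], [0, 0, 0]],
    [[0.135, 0, 0], [0, 0, 0]],
    [[0.135, 0, 0], [0, 0, 0]]
  ]
}}

```text
clock: 3.02
eef_pos: [548.6, 312.3, 94.4]
tool_rot: [-180.0, -0.0, 121.0]
ft_force: [-0.2, 0.8, -0.1]
grip_width: 0.007
finger_force: 0.0
```

```bash
python3 - <<'E'
from h import *
f=grab_frame("scene");i=cv2.cvtColor(f["image"],cv2.COLOR_RGB2BGR)
cv2.imwrite("pics/s1.png",cv2.resize(i[150:350,260:480],None,fx=2.5,fy=2.5))
E
```

```text
(no output)
```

View pics/s1.png

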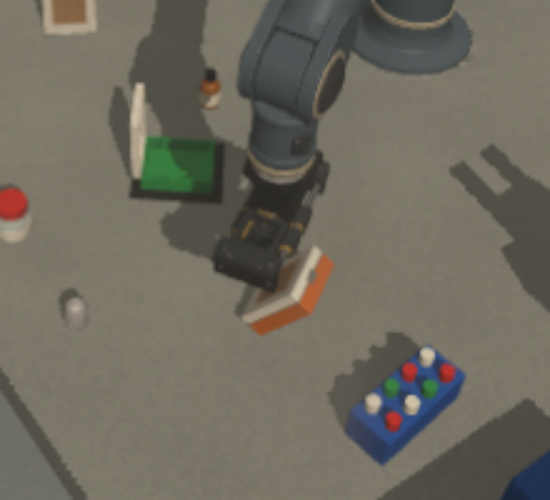

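The orange box (crop 290,295) is tilting under the fingers, pivoting in place. I keep pushing.

Request:
{"name": "arm_command", "arguments": {
  "plan": [
    [[0.01, 0, 0], [0, 0, 0]],
    [[0.02, 0, 0], [0, 0, 0]],
    [[0.03, 0, 0], [0, 0, 0]],
    [[0.04, 0, 0], [0, 0, 0]],
    [[0.05, 0, 0], [0, 0, 0]],
    [[0.06, 0, 0], [0, 0, 0]],
    [[0.06, 0, 0], [0, 0, 0]],
    [[0.06, 0, 0], [0, 0, 0]],
    [[0.06, 0, 0], [0, 0, 0]]
  ]
}}

```text
clock: 3.82
eef_pos: [536.9, 331.9, 94.5]
tool_rot: [180.0, 0.0, 121.0]
ft_force: [-0.4, -0.9, 0.3]
grip_width: 0.003
finger_force: 0.0
```

```bash
python3 - <<'E'
from h import *
f=grab_frame("scene");i=cv2.cvtColor(f["image"],cv2.COLOR_RGB2BGR)
cv2.imwrite("pics/s2.png",cv2.resize(i[150:350,260:480],None,fx=2.5,fy=2.5))
E
```

```text
(no output)
```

View pics/s2.png

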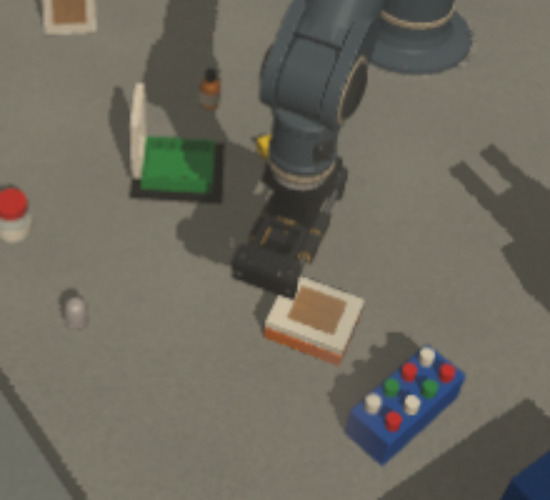

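The orange box lies flat, white side up (crop 315,318), and the rack is clear of it. Now the lid.

Request:
{"name": "arm_command", "arguments": {
  "plan": [
    [[0, 0, -0.1], [0, 0, 0]],
    [[0, 0, -0.2], [0, 0, 0]],
    [[-0.1, -0.04, -0.25], [0, 0, 0]],
    [[-0.79, -0.35, -0.25], [0, 0, -0.237]],
    [[-0.79, -0.35, -0.25], [0, 0, -0.237]],
    [[-0.79, -0.35, -0.25], [0, 0, -0.237]],
    [[-0.79, -0.35, -0.25], [0, 0, -0.237]],
    [[-0.79, -0.35, -0.25], [0, 0, -0.237]],
    [[-0.79, -0.35, -0.25], [0, 0, -0.237]],
    [[-0.79, -0.35, -0.25], [0, 0, -0.237]],
    [[-0.79, -0.35, -0.25], [0, 0, -0.237]],
    [[-0.79, -0.35, -0.25], [0, 0, -0.237]]
  ]
}}

```text
clock: 4.87
eef_pos: [579.4, -18.2, 195.0]
tool_rot: [-179.9, 0.2, 141.7]
ft_force: [0.4, 0.3, 0.2]
grip_width: 0.005
finger_force: 0.0
```

Request:
{"name": "arm_command", "arguments": {
  "plan": [
    [[0, 0, 0], [0, 0, 0]],
    [[0, 0, 0], [0, 0, 0]]
  ]
}}

```text
clock: 5.03
eef_pos: [579.2, -9.5, 194.4]
tool_rot: [180.0, -0.1, 142.4]
ft_force: [-0.1, -0.4, 0.3]
grip_width: 0.008
finger_force: 0.0
```

Descend 95 mm, then push.

Request:
{"name": "arm_command", "arguments": {
  "plan": [
    [[0, 0, 0.09], [0, 0, 0]],
    [[0, 0, 0.17], [0, 0, 0]],
    [[0, 0, 0.235], [0, 0, 0]],
    [[0, 0, 0.235], [0, 0, 0]],
    [[0.04, 0, 0.235], [0, 0, 0]],
    [[0.06, 0, 0.235], [0, 0, 0]],
    [[0.08, 0, 0.235], [0, 0, 0]],
    [[0.1, 0, 0.235], [0, 0, 0]],
    [[0.12, 0, 0.235], [0, 0, 0]],
    [[0.14, 0, 0.235], [0, 0, 0]],
    [[0.16, 0, 0.235], [0, 0, 0]],
    [[0.18, 0, 0.235], [0, 0, 0]]
  ]
}}

```text
clock: 6.03
eef_pos: [521.7, 33.6, 100.7]
tool_rot: [180.0, 0.0, 142.3]
ft_force: [-0.1, 0.7, -0.3]
grip_width: 0.008
finger_force: 0.0
```

Request:
{"name": "arm_command", "arguments": {
  "plan": [
    [[0.02, 0, 0], [0, 0, 0]],
    [[0.04, 0, 0], [0, 0, 0]],
    [[0.06, 0, 0], [0, 0, 0]],
    [[0.08, 0, 0], [0, 0, 0]],
    [[0.08, 0, 0], [0, 0, 0]],
    [[0.08, 0, 0], [0, 0, 0]]
  ]
}}

```text
clock: 6.53
eef_pos: [496.8, 53.1, 100.6]
tool_rot: [180.0, -0.0, 142.3]
ft_force: [-0.0, 0.4, -0.2]
grip_width: 0.003
finger_force: 0.0
```

```bash
python3 - <<'E'
from h import *
f=grab_frame("scene");i=cv2.cvtColor(f["image"],cv2.COLOR_RGB2BGR)
cv2.imwrite("pics/s3.png",cv2.resize(i[120:300,230:450],None,fx=2.5,fy=2.5))
E
```

```text
(no output)
```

View pics/s3.png

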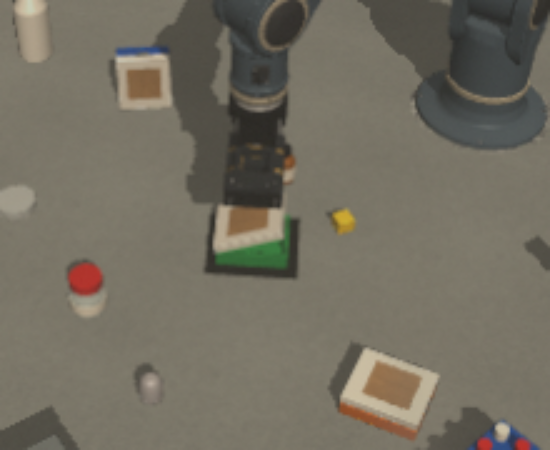

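The lid is past its balance and falling shut (crop 250,230). On to the blue box.

Request:
{"name": "arm_command", "arguments": {
  "plan": [
    [[0, 0, -0.1], [0, 0, 0]],
    [[0, 0, -0.2], [0, 0, 0.08]],
    [[-0.05, -0.07, -0.235], [0, 0, 0.903]],
    [[-0.465, -0.654, -0.235], [0, 0, 0.903]],
    [[-0.465, -0.654, -0.235], [0, 0, 0.903]],
    [[-0.465, -0.654, -0.235], [0, 0, 0.903]],
    [[-0.465, -0.654, -0.235], [0, 0, 0.903]],
    [[-0.465, -0.654, -0.235], [0, 0, 0.903]],
    [[-0.465, -0.654, -0.235], [0, 0, 0.903]],
    [[-0.465, -0.654, -0.235], [0, 0, 0.903]],
    [[-0.465, -0.654, -0.235], [0, 0, 0.903]],
    [[-0.465, -0.654, -0.235], [0, 0, 0.903]]
  ]
}}

```text
clock: 7.58
eef_pos: [483.2, -272.1, 194.8]
tool_rot: [179.9, 0.1, 62.8]
ft_force: [0.3, 1.7, -0.4]
grip_width: 0.006
finger_force: 0.0
```

```bash
python3 -c "
from h import *
s=sense();print(s['eef_pos'],s['tool_rot'],s['joints'])"
```

```text
[ 483.18771479 -272.10033434  194.79378356] [1.79931812e+02 1.03893670e-01 6.27708847e+01] [ -5.73380566  20.9174262   39.31870172 108.91169668 -15.79705008
  55.57337078  13.52492771]
```

Request:
{"name": "arm_command", "arguments": {
  "plan": [
    [[0, 0, 0], [0, 0, 0]],
    [[0, 0, 0], [0, 0, 0]],
    [[0, 0, 0.09], [0, 0, 0]],
    [[0, 0, 0.17], [0, 0, 0]],
    [[0, 0, 0.25], [0, 0, 0]],
    [[0, 0, 0.25], [0, 0, 0]],
    [[0, 0, 0.25], [0, 0, 0]]
  ]
}}

```text
clock: 8.17
eef_pos: [483.5, -267.3, 93.7]
tool_rot: [-179.8, 0.0, 63.6]
ft_force: [0.7, -0.0, 0.8]
grip_width: 0.002
finger_force: 0.0
```

Request:
{"name": "arm_command", "arguments": {
  "plan": [
    [[-0.03, 0, 0], [0, 0, 0]],
    [[-0.05, 0, 0], [0, 0, 0]],
    [[-0.06, 0, 0], [0, 0, 0]],
    [[-0.07, 0, 0], [0, 0, 0]],
    [[-0.08, 0, 0], [0, 0, 0]],
    [[-0.09, 0, 0], [0, 0, 0]],
    [[-0.1, 0, 0], [0, 0, 0]],
    [[-0.11, 0, 0], [0, 0, 0]],
    [[-0.12, 0, 0], [0, 0, 0]],
    [[-0.13, 0, 0], [0, 0, 0]],
    [[-0.14, 0, 0], [0, 0, 0]],
    [[-0.15, 0, 0], [0, 0, 0]]
  ]
}}

```text
clock: 9.17
eef_pos: [457.2, -322.0, 94.4]
tool_rot: [-180.0, 0.0, 63.5]
ft_force: [-0.4, -0.3, -1.0]
grip_width: 0.008
finger_force: 0.0
```

Request:
{"name": "arm_command", "arguments": {
  "plan": [
    [[-0.01, 0, 0], [0, 0, 0]],
    [[-0.02, 0, 0], [0, 0, 0]],
    [[-0.03, 0, 0], [0, 0, 0]],
    [[-0.04, 0, 0], [0, 0, 0]],
    [[-0.05, 0, 0], [0, 0, 0]],
    [[-0.055, 0, 0], [0, 0, 0]],
    [[-0.055, 0, 0], [0, 0, 0]],
    [[-0.055, 0, 0], [0, 0, 0]],
    [[-0.055, 0, 0], [0, 0, 0]]
  ]
}}

```text
clock: 9.92
eef_pos: [447.7, -341.1, 94.4]
tool_rot: [-180.0, -0.0, 63.5]
ft_force: [0.4, -0.6, 0.4]
grip_width: 0.005
finger_force: 0.0
```

Request:
{"name": "arm_command", "arguments": {
  "plan": [
    [[0, 0, -0.1], [0, 0, 0]],
    [[0, 0, -0.2], [0, 0, 0]],
    [[0.1, 0, -0.3], [0, 0, 0]],
    [[0.2, 0, -0.3], [0, 0, 0]],
    [[0.2, 0, -0.3], [0, 0, 0]],
    [[0.2, 0, -0.3], [0, 0, 0]],
    [[0.2, 0, -0.3], [0, 0, 0]],
    [[0.2, 0, -0.3], [0, 0, 0]]
  ]
}}

```text
clock: 10.58
eef_pos: [482.4, -270.4, 214.0]
tool_rot: [-179.9, 0.0, 63.5]
ft_force: [0.2, -0.6, -0.7]
grip_width: 0.004
finger_force: 0.0
```

```bash
python3 - <<'E'
from h import *
import pickle
for n in("top","scene"):
    f=grab_frame(n);pickle.dump(f,open(n+".pkl","wb"));save(f,f"pics/{n}4.png")
E
python3 m.py
```

```text
top bench z 1.2045682355051528
[ 355  186  101  126 5706] min [ 300. -420.    8.] max [605. -70. 718.]
   top rect [ 305. -107.] [10. 52.] 1.4 hsv [ 96.  35. 108.]
[456 195  30  19 409] min [ 516. -572.    8.] max [ 576. -510.  167.]
   top rect [ 546. -544.] [25. 26.] 25.7 hsv [  2. 226. 248.]
[159 201  24  41 813] min [434. 488.   8.] max [578. 565.  70.]
   top rect [505. 528.] [111.  49.] 6.9 hsv [ 30. 167. 255.]
   col [501.2 530.1  64.1] 85 white [510.  524.7  63.8] 52
[197 202  36  34 691] min [454. 307.   8.] max [572. 431.  46.]
   top rect [511. 370.] [84. 97.] 32.2 hsv [ 21.  34. 248.]
   col [510.4 371.8  38.7] 143 white [510.4 368.7  38.1] 172
[285 203  35  37 670] min [434.  -8.   8.] max [562. 114.  45.]
   top rect [497.  53.] [ 84. 100.] 52.1 hsv [ 20.5  20.  252. ]
   col [496.9  51.7  38.4] 172 white [497.4  52.2  37.9] 238
[324 251   9   9  68] min [362. -52.  30.] max [390. -23.  71.]
   top rect [375. -37.] [14. 11.] 89.3 hsv [53. 27. 63.]
[288 254   8   9  54] min [352.  80.  11.] max [381. 106.  29.]
   top rect [367.  94.] [25. 25.] 77.8 hsv [ 28. 255. 255.]

[... 895 characters left out ...]
l [496.   54.2  35.5] 149 white [502.4  59.   34.7] 284
[362 204  10   9  61] min [355.  78.   8.] max [383. 113.  24.]
   top rect [369.  99.] [28. 28.] 86.0 hsv [ 23. 187. 186.]
[365 259  41  37 920] min [454. 309.   8.] max [574. 438.  44.]
   top rect [513. 374.] [ 89. 101.] 30.1 hsv [ 20.  50. 175.]
   col [517.  368.4  37. ] 147 white [514.6 374.2  36.5] 388
[ 397  288   49   48 1169] min [434. 495.   8.] max [582. 570.  69.]
   top rect [507. 530.] [113.  48.] 7.2 hsv [ 21. 131. 161.]
   col [504.1 534.7  63.5] 139 white [516.8 527.8  63.7] 84
green ((509.5100402832031, 303.646484375), (74.89242553710938, 499.0973205566406), 3.9412238597869873) [516.79071434 274.61653367  33.43319412]
```

View pics/scene4.png

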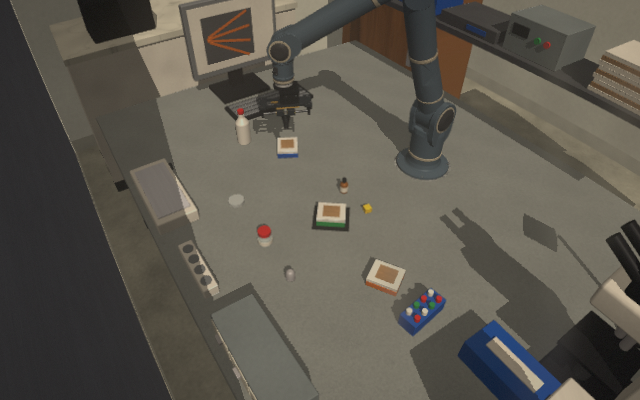

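All three boxes are flat and shut, white up: orange (386,275), green (331,214), blue (288,147). Nothing else has moved, and the arm is clear.

```bash
python3 -c "
from cell import *
print(hand_in())"
```

```text
the job is handed in; nothing more can be done
None
```

I handed the job in at about 11 s of the 51 s: the orange and blue boxes lie flat with the white side up, the green box's lid is shut, and the final pictures show nothing else moved; `hand_in()` gave no verdict.

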